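# Find the box spanner that fits the recessed lamp-base nut and keep it on

### The job

The lamp base on the lab bench has three recessed hex nuts; try the box spanners from the blue tray on the one with the red ring round its boss until you find the one that fits, and push it fully down onto that nut, upright. Finish still gripping that spanner, seated on the nut: do not let go of it; the other two spanners must be standing in the tray, and the bottle, beaker and meter left where they are.

Things in the scene. Friction and masses are not known exactly. Their poses are not given: they have to be found in the camera images.
- marked_nut (a point): the nut to fit, 16, 22 or 28 mm across flats (differs every time): on the axis of the red-ringed boss, at rim height, 36 mm above the bench; z up. Two flats of the nut look to this point's +y and -y. The right spanner goes down 18 mm below the rim, to the well's floor; one too small stops on the nut, 4 mm below the rim; one too large stops on the rim.
- base_row (a point): fixed lamp base, grey plate 12 mm thick. Point: middle of the row of three bosses, at rim height; same axes as the marked nut. Aluminium bosses 78 mm apart along y, 54 mm across, 24 mm tall, each on a flat ring 68 mm across: one red, two black; red may be on any. From x = 55 to 121 mm a black lamp housing, 220 mm along y, 40 mm above the bench.
- row_end (a point): end of the same row, 118 mm along y from its middle, at rim height. Inside every boss: a round well 18 mm deep; on its axis a fixed brass hex nut 14 mm high, so its top (coned in 2 mm over the upper 3 mm) is 4 mm below the rim. Nuts of 16, 22, 28 mm sit in wells of 29, 36, 43 mm diameter, one of each, in any order; all stand the same way round.
- spanner_small_mid (a point): box spanner, mouth down in the tray, 70 mm tall, 0.12 kg: yellow grip block 40 x 16 x 40 mm (x, y, z) on a hexagonal steel tube 31 mm long, open below, for a 16 mm nut: 17.8 mm across flats inside, 22.8 outside (26 over corners), bore 30 mm deep. Point: on the axis, 35 mm above the mouth, 15 mm below the grip's middle. z up the axis; gripping faces (16 mm apart) and two hex flats look to +y and -y.
- spanner_medium_mid (a point): box spanner, mouth down in the tray, 70 mm tall, 0.12 kg: green grip block 40 x 16 x 40 mm (x, y, z) on a hexagonal steel tube 31 mm long, open below, for a 22 mm nut: 23.8 mm across flats inside, 28.8 outside (33 over corners), bore 30 mm deep. Point: on the axis, 35 mm above the mouth, 15 mm below the grip's middle. z up the axis; gripping faces (16 mm apart) and two hex flats look to +y and -y.
- spanner_large_mid (a point): box spanner, mouth down in the tray, 70 mm tall, 0.12 kg: orange grip block 40 x 16 x 40 mm (x, y, z) on a hexagonal steel tube 31 mm long, open below, for a 28 mm nut: 29.8 mm across flats inside, 34.8 outside (40 over corners), bore 30 mm deep. Point: on the axis, 35 mm above the mouth, 15 mm below the grip's middle. z up the axis; gripping faces (16 mm apart) and two hex flats look to +y and -y.
- tray_floor (a point): fixed blue tray on the bench, 72 x 252 mm outside (x, y), 20 mm tall, walls 4 mm, two dividers across making three compartments in a row along y, centres 82 mm apart, each about 64 x 78 mm inside, one spanner in each, in any order. This point is the middle of the tray's floor, 4 mm above the bench; z up.
- bottle_mid (a point): bystander: white plastic bottle, 56 mm across, 120 mm tall; its middle. Leave alone.
- beaker_mid (a point): bystander: clear plastic beaker, 66 mm across, 75 mm tall; its middle. Leave alone.
- meter_mid (a point): bystander: white hand-held meter lying flat, 70 x 150 x 26 mm (x, y, z); its middle. Leave alone.

How it is judged:
By the outcome, as a careful person would: the job done as asked, in the order asked, and still so for the second after the job is handed in, while the arm keeps its last pose, push and grip.
It also fails if it takes over 67 s, if anything falls off the work surface, if the arm or the gripper's body presses on something with over 40 N, if the wrist force passes 120 N, or if a joint passes its speed limit or range.

### The arm

A 7-joint arm with a two-finger parallel gripper is mounted at the origin on the work surface. World frame = base frame: x ahead of the robot, y to its left, z up, the work surface at z = 0. Lengths are in mm, angles in rad, forces in N, time in s.
With the tool pointing down it reaches from about 350 to 900 mm from the base axis. Payload 7.2 kg.
Tool frame: the origin (TCP) lies at the very end of the fingers, on their centre line; the grasp point (between the pads) lies 19 mm behind it (ctrl.grip_point_offset is the distance from the TCP to the grasp point, in mm); z points along the fingers, y is the line along which they close (so a half turn about z gives the same grasp; the last joint's range is limited). The gripper opens to 85 mm and grips with 20 to 120 N. Pads are 22 mm wide; open, the fingers measure 114 mm over their backs; the gripper's body (76 mm by 85 mm) begins 54 mm behind the grasp point. The pads swing forward as they close: fully open they stand 13 mm farther back than shut.
Start: joints at [1.234, 0.411, -0.013, 1.596, 0.006, 1.134, -0.082], TCP at [165.972, -602.563, 231.297] pointing down, gripper open.
Joint ranges: [-2.95, 2.95], [-0.29, 1.99], [-1.47, 1.44], [0.14, 2.54], [-1.03, 4.17], [0.13, 1.85], [-2.86, 2.86]. Speed limits (rad/s): [2.39, 2.39, 3.01, 3.01, 3.14, 3.14, 3.14].

### API

Orientations are given as a rotation vector (axis times angle).
In Python, from rig import ctrl gives the robot as it stands.
- The arm moves only by the tool apply_moves, never from a script. Its argument "steps" is a list of rows, each a list of 7 numbers: the gripper command: -1 is fully open, 1 is shut, values between are in proportion, then the shift along the tool's x, y, z in cm, then the turn, a rotation vector about the tool's x, y, z in rad. In form: [[fingers, tx, ty, tz, rx, ry, rz], ...]. A call has 1 to 5 rows; each row is the pose to reach, as a shift and turn from the pose commanded when the call began, along the tool's axes at that moment; what a row does not reach only later rows make up. A row lasts 1/10 s, in which the tool goes at most 50 mm and 8.59 degrees, less where a joint would pass 70% of its speed; a pose out of reach is approached as far as the arm can. A call with a gripper value outside its range is refused whole. The fingers move at their own pace and stop on an object; "grip_force" is the grip in N (left out, the last holds). Time passes only in rows, so rows that repeat a pose let the fingers close. It gives the time, the measured TCP pose, the force, the opening and the grip force at its end, in the units of the state.
- ctrl.get_state(): the state, without advancing time (a new reading comes with each control period).
- ctrl.grab_frame(name): name is "side" or "top" or "wrist"; returns (picture, depth): 420x560x3 uint8, red, green, blue; 420x560 float32, mm along the optical axis (not along the pixel's ray), 0 where there is no reading.
- ctrl.camera_model(name): a dict with "fx", "fy", "cx", "cy" (pixels), "rvec" (rotation vector, rad) and "tvec" (3), from world to camera coordinates, as OpenCV has them. Camera axes: x right, y down, z forward; pixel columns grow to the right and rows downward; lengths in mm; the calibration is good to about 2 mm. A picture is of the moment at which its call begins: read the wrist's pose just before it. camera_model takes no time and is no camera call; for the wrist camera it gives the pose at the moment of the call.
- ctrl.finish_job(): hands the job in; it is judged then, once.
The state is a dict: "time": time; "joint_pos": joint angles; "joint_vel": joint speeds; "tau": joint torques, N m; "eef_pos": TCP position; "tcp_rot": TCP orientation; "ft_force": force on the tool from outside, world axes, zero at the start; "moment": the same for the moment, N m; "opening": opening from 0.0 (shut) to 1.0 (fully open); "finger_force": force on a finger pad.
Only numpy, scipy, OpenCV 4.12 (cv2) and the standard library are available. Lean on these libraries where they do the work, as an engineer would, in place of code of your own. Each camera call takes 0.05 s, during which the arm holds its last target. There are 200 camera calls.

## Working session

There is one attempt and no reset: what is moved stays moved. The work goes in short steps, Python scripts to look and compute and a tool call to move; the robot and the scene stay as the last step left them, time stands still between calls to the robot, and variables do not carry over. Pictures are saved under pics/ and viewed, at most 10 in all, crops included, and the job is handed in when it is done.

Besides the shell and the picture viewer there is one more tool, called after "Request:" as name(argument=value, ...) on one line, values as JSON. apply_moves: Moves the arm, as the interface text tells. Its arguments: {"type":"object","properties":{"steps":{"type":"array"},"grip_force":{"type":"number"}},"required":["steps"]}

```bash
ls; mkdir -p pics; python3 - <<'E'
from rig import ctrl
import cv2,numpy as np
for n in("top","side"):
    p,d=ctrl.grab_frame(n); cv2.imwrite(f"pics/{n}0.png",p[:,:,::-1]); np.savez(f"{n}0.npz",p=p,d=d)
    print(n,{k:np.round(v,3).tolist() for k,v in ctrl.camera_model(n).items()})
s=ctrl.get_state();print(s)
E
```

```text
pics
top {'fx': 479.861, 'fy': 479.861, 'cx': 279.552, 'cy': 207.392, 'rvec': [2.163, -2.128, 0.07], 'tvec': [5.556, 572.186, 907.056]}
side {'fx': 410.004, 'fy': 410.004, 'cx': 280.606, 'cy': 205.759, 'rvec': [0.716, -2.588, 1.125], 'tvec': [480.23, 233.206, 844.494]}
{'time': 0.1, 'joint_pos': array([ 1.23374768,  0.41182305, -0.01271002,  1.59695695,  0.00559818,
        1.13430225, -0.08220106]), 'joint_vel': array([ 1.29744805e-03, -3.29567539e-03,  4.70027398e-05, -3.39262050e-03,
        6.91353425e-04, -2.59076104e-04, -1.34639758e-03]), 'tau': array([ 4.10076056e-03, -6.01820898e+01,  6.85008913e-01, -3.00085151e+01,
        1.40806483e-02,  6.34051205e-03, -1.70994133e-05]), 'eef_pos': array([ 165.85800751, -602.12899462,  230.53661347]), 'tcp_rot': array([-3.11183602e+00, -4.20876910e-01,  4.63647297e-04]), 'ft_force': array([-0.36825445,  0.15385061,  0.10940927]), 'moment': array([ 0.03024087,  0.00450784, -0.00133699]), 'finger_force': 0.0, 'opening': 0.9999108202041475}
```

View pics/top0.png

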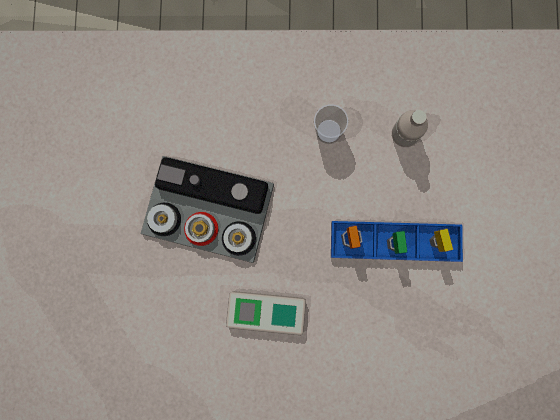

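View pics/side0.png

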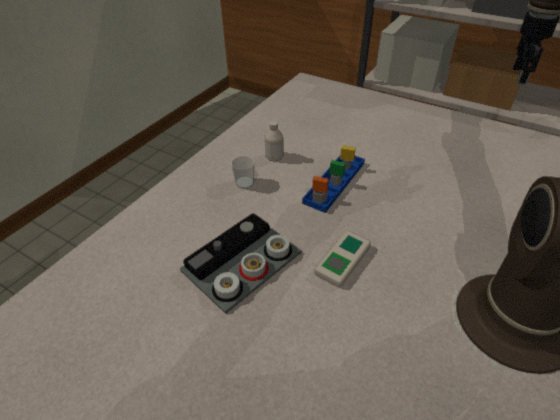

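The top view shows the red-ringed boss mid-row at (201,229), and the orange, green and yellow spanners at (352,237), (399,242) and (444,240). The side view agrees, with all three standing.

```bash
cat > h.py <<'E'
import cv2,numpy as np
from rig import ctrl
from scipy.spatial.transform import Rotation as R
def cam(n):
    m=ctrl.camera_model(n); return m,R.from_rotvec(m["rvec"]).as_matrix(),np.array(m["tvec"])
def ray(c,uv,z):
    m,Rm,t=c; uv=np.atleast_2d(np.array(uv,float))
    d=np.c_[(uv[:,0]-m["cx"])/m["fx"],(uv[:,1]-m["cy"])/m["fy"],np.ones(len(uv))]@Rm
    o=-Rm.T@t; return o+d*((z-o[2])/d[:,2])[:,None]
def cloud(c,d):
    m,Rm,t=c; v,u=np.mgrid[:d.shape[0],:d.shape[1]]
    P=np.stack([(u-m["cx"])/m["fx"]*d,(v-m["cy"])/m["fy"]*d,d],-1); return (P-t)@Rm
HUE={"yellow":(24,34),"green":(45,75),"orange":(6,16),"blue":(105,125)}
def mask(p,n,s=130,v=60):
    h=cv2.cvtColor(p,cv2.COLOR_RGB2HSV)
    if n=="red": k=((h[...,0]<5)|(h[...,0]>172))
    else: a,b=HUE[n]; k=(h[...,0]>=a)&(h[...,0]<=b)
    return (k&(h[...,1]>s)&(h[...,2]>v)).astype(np.uint8)
def big(mk):
    n,l,s,c=cv2.connectedComponentsWithStats(mk); i=1+np.argmax(s[1:,4]); return (l==i),s[i,4],c[i]
def state(): 
    s=ctrl.get_state(); return s,R.from_rotvec(s["tcp_rot"]).as_matrix()
E
python3 - <<'E'
from h import *
z=np.load("top0.npz");p,d=z["p"],z["d"];c=cam("top");W=cloud(c,d)
for n in("orange","green","yellow"):
    mk=mask(p,n); mk[270:]=0
    b,a,ct=big(mk); P=W[b]; t=P[P[:,2]>70-6]
    uv=np.argwhere(b)[:,::-1][P[:,2]>68]
    q=ray(c,uv,74); r=cv2.minAreaRect(q[:,:2].astype(np.float32))
    print(n,a,ct.round(1),"z",np.percentile(P[:,2],[5,50,95]).round(),"c",np.round(r[0]),np.round(r[1]),round(r[2],1),len(uv))
mk=mask(p,"blue");b,a,ct=big(mk);uv=np.argwhere(b)[:,::-1];k=W[b][:,2]>16
r=cv2.minAreaRect(ray(c,uv[k],20)[:,:2].astype(np.float32));print("tray",np.round(r[0]),np.round(r[1]),r[2])
b,a,ct=big(mask(p,"red",100));print(a,ct)
r=cv2.minAreaRect(ray(c,np.argwhere(b)[:,::-1],13)[:,:2].astype(np.float32));print("red",np.round(r[0]),np.round(r[1]),r[2])
# housing top z~40
k=(W[...,2]>35)&(W[...,2]<46)&(p.max(2)<70)
b,a,ct=big(k.astype(np.uint8));r=cv2.minAreaRect(ray(c,np.argwhere(b)[:,::-1],40)[:,:2].astype(np.float32));print("housing",np.round(r[0]),np.round(r[1]),r[2])
print(np.round(ray(c,[[162,218],[201,229],[238,238]],36)))
E
```

```text
orange 211 [353.2 237. ] z [49. 73. 76.] c [ 515. -125.] [39. 16.] 11.3 176
green 181 [401.1 241.7] z [71. 73. 76.] c [ 507. -211.] [39. 15.] 7.1 181
yellow 186 [445.4 239.9] z [69. 74. 76.] c [ 512. -288.] [38. 22.] 12.9 178
tray [ 511. -212.] [252.  71.] 89.25323486328125
269 [204.49442379 230.27509294]
red [529. 173.] [66. 67.] 1.0007144212722778
housing [614. 151.] [217.  64.] 76.69985961914062
[[547. 245.  36.]
 [527. 167.  36.]
 [511.  94.  36.]]
```

```bash
cat >> h.py <<'E'
def go(x,y,z,yaw):
    """shift (cm) and turn in tool axes from here to tool-down pose with tool x at yaw (deg)"""
    s,T=state(); a=np.radians(yaw)
    G=np.array([[np.cos(a),np.sin(a),0],[np.sin(a),-np.cos(a),0],[0,0,-1]])
    sh=T.T@(np.array([x,y,z])-s["eef_pos"])/10; rv=R.from_matrix(T.T@G).as_rotvec()
    yw=np.degrees(np.arctan2(T[1,0],T[0,0]))
    print("t",round(s["time"],2),"at",s["eef_pos"].round(1),"yaw",yw.round(1),"tilt",np.degrees(np.arccos(-T[2,2])).round(2),"| shift",sh.round(2),"turn",rv.round(3),"F",s["ft_force"].round(1),"op",round(s["opening"],2))
E
python3 - <<'E'
from h import *
go(460,-210,300,10)
s,T=state();print(T.round(3)); m,Rm,t=cam("wrist");print(m["fx"],T.T@(-Rm.T@t-s["eef_pos"]),(T.T@Rm.T).round(2))
E
```

```text
t 0.1 at [ 165.9 -602.1  230.5] yaw 15.4 tilt 0.08 | shift [ 38.77 -30.    -6.91] turn [-0.001  0.     0.094] F [-0.4  0.2  0.1] op 1.0
[[ 0.964  0.266 -0.   ]
 [ 0.266 -0.964  0.001]
 [-0.    -0.001 -1.   ]]
358.2760690182732 [  75.07947204   -0.28098135 -141.6491756 ] [[-0.   -0.96 -0.29]
 [ 1.   -0.    0.  ]
 [-0.   -0.29  0.96]]
```

Request:
apply_moves(steps=[[-1, 45, -28, -5, 0, 0, 0.09], [-1, 45, -28, -5, 0, 0, 0.09], [-1, 45, -28, -5, 0, 0, 0.09], [-1, 45, -28, -5, 0, 0, 0.09], [-1, 45, -28, -5, 0, 0, 0.09]])

```text
time: 0.6
eef_pos: [335.6, -417.9, 254.7]
tcp_rot: [-3.129, -0.28, 0.001]
ft_force: [0.4, -1.0, 0.7]
opening: 1.001
finger_force: 0.0
```

Request:
apply_moves(steps=[[-1, 21, -13, -2, 0, 0, 0.05], [-1, 21, -13, -2, 0, 0, 0.05], [-1, 21, -13, -2, 0, 0, 0.05], [-1, 21, -13, -2, 0, 0, 0.05], [-1, 21, -13, -2, 0, 0, 0.05]])

```text
time: 1.1
eef_pos: [519.5, -252.5, 274.8]
tcp_rot: [-3.135, -0.203, 0.0]
ft_force: [2.1, 0.1, 0.4]
opening: 0.999
finger_force: 0.0
```

```bash
python3 - <<'E'
from h import *
go(530,-210,290,10); go(540,160,250,-13)
E
```

```text
t 1.1 at [ 519.5 -252.5  274.8] yaw 7.4 tilt 0.02 | shift [ 1.59 -4.08 -1.52] turn [-0.     0.    -0.045] F [2.1 0.1 0.4] op 1.0
t 1.1 at [ 519.5 -252.5  274.8] yaw 7.4 tilt 0.02 | shift [  7.34 -40.65   2.48] turn [-0.     0.     0.356] F [2.1 0.1 0.4] op 1.0
```

Request:
apply_moves(steps=[[-1, 7.3, -40.6, 2.5, 0, 0, 0.35], [-1, 7.3, -40.6, 2.5, 0, 0, 0.35], [-1, 7.3, -40.6, 2.5, 0, 0, 0.35], [-1, 7.3, -40.6, 2.5, 0, 0, 0.35], [-1, 7.3, -40.6, 2.5, 0, 0, 0.35]])

```text
time: 1.6
eef_pos: [530.0, -9.0, 259.7]
tcp_rot: [3.122, -0.347, -0.0]
ft_force: [0.9, -1.4, 0.0]
opening: 1.006
finger_force: 0.0
```

```bash
python3 - <<'E'
from h import *
go(560,160,200,-13)
E
```

```text
t 1.6 at [530.   -9.  259.7] yaw -12.7 tilt 0.02 | shift [ -0.78 -17.15   5.97] turn [0.    0.    0.005] F [ 0.9 -1.4  0. ] op 1.01
```

Request:
apply_moves(steps=[[-1, -0.8, -17, 6, 0, 0, 0], [-1, -0.8, -17, 6, 0, 0, 0], [-1, -0.8, -17, 6, 0, 0, 0], [-1, -0.8, -17, 6, 0, 0, 0], [-1, -0.8, -17, 6, 0, 0, 0]])

```text
time: 2.1
eef_pos: [558.3, 162.1, 197.9]
tcp_rot: [-3.122, 0.335, 0.006]
ft_force: [-0.1, -0.5, -0.3]
opening: 0.998
finger_force: 0.0
```

```bash
python3 - <<'E'
from h import *
go(560,160,200,-13)
c=cam("wrist");p,d=ctrl.grab_frame("wrist");np.savez("w1.npz",p=p,d=d,R=c[1],t=c[2]);cv2.imwrite("pics/w1.png",p[:,:,::-1])
E
```

```text
t 2.1 at [558.3 162.1 197.9] yaw -12.3 tilt 0.23 | shift [ 0.21  0.17 -0.21] turn [-0.001  0.004  0.013] F [-0.1 -0.5 -0.3] op 1.0
```

View pics/w1.png

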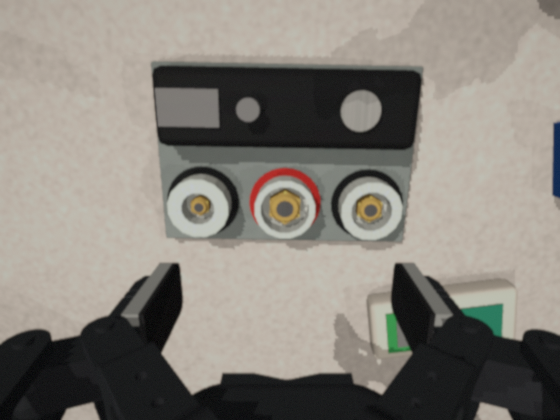

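The wrist view shows three bosses, with the red one mid-row at (286,206). Its brass nut looks the largest of the three. I'll measure it.

```bash
python3 - <<'E'
from h import *
z=np.load("w1.npz");p,d=z["p"],z["d"];c=(ctrl.camera_model("wrist"),z["R"],z["t"])
h=cv2.cvtColor(p,cv2.COLOR_RGB2HSV)
gold=((h[...,0]>12)&(h[...,0]<30)&(h[...,1]>110)).astype(np.uint8)
white=((h[...,1]<40)&(h[...,2]>175)).astype(np.uint8)
rim=[]
for u,v in((199,206),(286,206),(371,208)):
    g=np.zeros_like(gold);cv2.circle(g,(u,v),26,1,-1)
    q=np.argwhere(g&gold)[:,::-1]; P=ray(c,q,32)
    H=cv2.convexHull(P[:,:2].astype(np.float32)); (x,y),r=cv2.minEnclosingCircle(H)
    g=np.zeros_like(gold);cv2.circle(g,(u,v),33,1,-1)
    W=cloud(c,d); k=(g>0)&(W[...,2]>32)&(W[...,2]<40)
    q2=ray(c,np.argwhere(k)[:,::-1],36); (x2,y2),r2=cv2.minEnclosingCircle(q2[:,:2].astype(np.float32))
    r_in=np.percentile(np.hypot(q2[:,0]-x2,q2[:,1]-y2),2)
    print((u,v),"gold dia",round(2*r,1),"area",cv2.contourArea(H),"c",round(x,1),round(y,1),"rim c",round(x2,1),round(y2,1),"D",round(2*r2,1),"inner~",round(2*r_in,1),"z",np.median(W[k][:,2]).round(1)); rim.append((x2,y2))
a,b,e=map(np.array,rim); print(a-b,b-e,(a+e)/2, np.degrees(np.arctan2(-(a-e)[0],(a-e)[1])))
go(545,-125,250,11)
E
```

```text
(199, 206) gold dia 17.8 area 216.0460062311031 c 550.8 244.2 rim c 549.7 245.6 D 55.5 inner~ 28.5 z 34.9
(286, 206) gold dia 31.5 area 641.9061312433332 c 532.9 169.7 rim c 532.0 170.1 D 55.2 inner~ 10.1 z 34.9
(371, 208) gold dia 25.2 area 409.500050938339 c 515.5 96.0 rim c 514.2 94.9 D 55.6 inner~ 12.7 z 34.9
[17.73999023 75.46813965] [17.73175049 75.22157288] [531.98275757 170.25524139] -13.246045643886278
t 2.15 at [558.9 159.  198.6] yaw -12.4 tilt 0.15 | shift [ 4.74 28.04 -5.14] turn [-0.     0.003 -0.409] F [ 0.  -1.5 -0.4] op 1.0
```

The red nut measures 31.5 mm over corners, which makes it the 28 mm nut. It sits at about (532,170) with yaw -13.2°, so I need the orange (large) spanner.

Request:
apply_moves(steps=[[-1, 4.7, 28, -3.5, 0, 0, -0.41], [-1, 4.7, 28, -3.5, 0, 0, -0.41], [-1, 4.7, 28, -3.5, 0, 0, -0.41], [-1, 4.7, 28, -3.5, 0, 0, -0.41], [-1, 4.7, 28, -3.5, 0, 0, -0.41]])

```text
time: 2.65
eef_pos: [545.6, -89.4, 230.7]
tcp_rot: [3.127, 0.293, 0.0]
ft_force: [1.7, -0.8, 0.3]
opening: 1.0
finger_force: 0.0
```

```bash
python3 - <<'E'
from h import *
go(535,-125,190,11)
E
```

```text
t 2.65 at [545.6 -89.4 230.7] yaw 10.7 tilt 0.06 | shift [-1.7   3.3   4.07] turn [ 0.001 -0.    -0.005] F [ 1.7 -0.8  0.3] op 1.0
```

Request:
apply_moves(steps=[[-1, -1.7, 2, 4, 0, 0, 0], [-1, -1.7, 2, 4, 0, 0, 0], [-1, -1.7, 2, 4, 0, 0, 0], [-1, -1.7, 2, 4, 0, 0, 0]])

```text
time: 3.05
eef_pos: [534.3, -107.9, 190.9]
tcp_rot: [3.128, 0.297, 0.002]
ft_force: [-0.3, -0.2, 0.9]
opening: 1.003
finger_force: 0.0
```

```bash
cat > look.py <<'E'
from h import *
import sys
n=sys.argv[1]
c=cam("wrist");p,d=ctrl.grab_frame("wrist");np.savez(n+".npz",p=p,d=d,R=c[1],t=c[2]);cv2.imwrite(f"pics/{n}.png",p[:,:,::-1])
W=cloud(c,d)
for k in("orange","green","yellow"):
    mk=mask(p,k)*(W[...,2]>67)*(W[...,2]<85); 
    if mk.sum()<100: continue
    b,a,ct=big(mk.astype(np.uint8)); q=ray(c,np.argwhere(b)[:,::-1],74); r=cv2.minAreaRect(q[:,:2].astype(np.float32)); print(k,a,np.round(r[0],1),np.round(r[1],1),round(r[2],1),"z",np.median(W[b][:,2]).round(1),"px",ct.round())
E
python3 look.py w2; python3 -c "
from h import *
go(515,-125,150,11)"
```

```text
orange 1006 [ 518.5 -126.7] [40.8 15.3] 11.3 z 72.9 px [307. 218.]
green 789 [ 514.2 -210.7] [33.1 16.7] 8.3 z 72.9 px [411. 242.]
yellow 767 [ 514.9 -292.4] [39.  13.9] 14.0 z 73.0 px [510. 259.]
t 3.1 at [ 534.5 -107.5  191. ] yaw 10.9 tilt 0.11 | shift [-2.26  1.35  4.1 ] turn [ 0.    -0.002 -0.002] F [-0.1  0.4  0.2] op 1.0
```

View pics/w2.png

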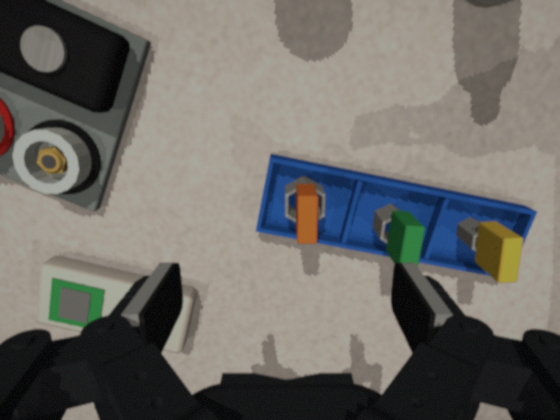

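Orange top is at (307,218) px, i.e. (518.5,-126.7) mm. It reads 40.8x15.3 mm with yaw 11.3°, which matches the given size. Next I descend over it.

Request:
apply_moves(steps=[[-1, -1.94, 1.6, 8, 0, 0, 0], [-1, -1.94, 1.6, 8, 0, 0, 0], [-1, -1.94, 1.6, 8, 0, 0, 0], [-1, -1.94, 1.6, 8, 0, 0, 0]])

```text
time: 3.5
eef_pos: [518.7, -126.6, 111.0]
tcp_rot: [-3.127, -0.298, -0.001]
ft_force: [0.7, 0.5, 0.4]
opening: 1.001
finger_force: 0.0
```

```bash
python3 look.py w3; python3 -c "
from h import *
go(518.3,-126.6,42,11.3)"
```

```text
orange 1976 [ 518.7 -126.8] [40.7 15.6] 10.2 z 72.9 px [287. 235.]
green 1049 [ 517.6 -210.4] [26.9 17.1] 10.9 z 72.8 px [437. 260.]
t 3.55 at [ 519.6 -126.6  111.8] yaw 10.9 tilt 0.17 | shift [-0.15 -0.03  6.98] turn [ 0.    -0.003 -0.007] F [ 0.8 -0.5  0.1] op 1.0
```

Request:
apply_moves(steps=[[-1, -0.1, 0, 3.5, 0, 0, 0], [-1, -0.1, 0, 6.9, 0, 0, 0], [-1, -0.1, 0, 6.9, 0, 0, 0], [-1, -0.1, 0, 6.9, 0, 0, 0]])

```text
time: 3.95
eef_pos: [518.1, -127.2, 42.6]
tcp_rot: [3.127, 0.298, 0.003]
ft_force: [0.4, -1.2, 0.3]
opening: 0.998
finger_force: 0.0
```

Request:
apply_moves(steps=[[1, 0, 0, 0, 0, 0, 0], [1, 0, 0, 0, 0, 0, 0], [1, 0, 0, 0, 0, 0, 0], [1, 0, 0, 0, 0, 0, 0], [1, 0, 0, 0, 0, 0, 0]], grip_force=60)

```text
time: 4.45
eef_pos: [516.9, -128.0, 41.4]
tcp_rot: [3.127, 0.296, 0.001]
ft_force: [-2.0, 0.1, 4.2]
opening: 0.177
finger_force: 58.3
```

Request:
apply_moves(steps=[[1, 0, 0, 0, 0, 0, 0], [1, 0, 0, 0, 0, 0, 0], [1, 0, 0, 0, 0, 0, 0]])

```text
time: 4.75
eef_pos: [516.9, -128.0, 41.4]
tcp_rot: [3.127, 0.296, 0.001]
ft_force: [-1.5, -0.6, 5.1]
opening: 0.178
finger_force: 58.5
```

```bash
python3 -c "
from h import *
go(518.3,-126.6,142,11.3);print(ctrl.get_state()['finger_force'])"
```

```text
t 4.75 at [ 516.9 -128.    41.4] yaw 10.8 tilt 0.03 | shift [  0.17  -0.1  -10.06] turn [ 0.    -0.    -0.008] F [-1.5 -0.6  5.1] op 0.18
58.47798943519592
```

Request:
apply_moves(steps=[[1, 0, 0, -3, 0, 0, 0], [1, 0, 0, -8, 0, 0, 0], [1, 0, 0, -13, 0, 0, 0], [1, 0, 0, -13, 0, 0, 0], [1, 0, 0, -13, 0, 0, 0]])

```text
time: 5.25
eef_pos: [517.1, -128.1, 171.8]
tcp_rot: [3.127, 0.296, 0.003]
ft_force: [-0.2, -0.6, -2.3]
opening: 0.176
finger_force: 59.0
```

```bash
python3 -c "
from h import *
go(532.2,170,170,-13.2)
c=cam('wrist');p,d=ctrl.grab_frame('wrist');cv2.imwrite('pics/w4.png',p[:,:,::-1])
"
```

```text
t 5.25 at [ 517.1 -128.1  171.8] yaw 10.8 tilt 0.14 | shift [  7.07 -29.     0.15] turn [ 0.001 -0.002  0.419] F [-0.2 -0.6 -2.3] op 0.18
```

View pics/w4.png

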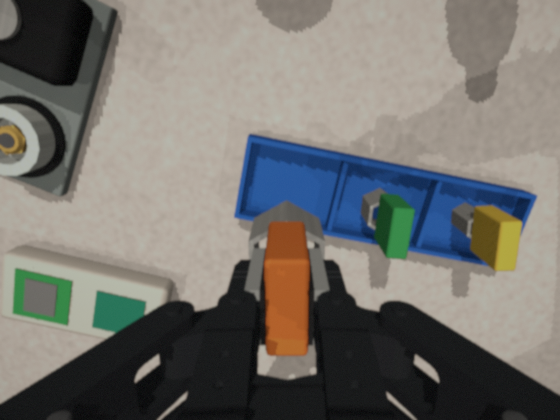

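The spanner is held and looks upright: block at (287,290) px with its top front edge near row 260. I'll measure its offset in the tool frame.

```bash
python3 - <<'E'
from h import *
p=cv2.imread("pics/w4.png")[:,:,::-1].copy(); c=cam("wrist"); s,T=state()
m=mask(p,"orange",100,30); b,a,ct=big(m); v=cv2.cvtColor(p,cv2.COLOR_RGB2HSV)[...,2]
print([(r,int(v[r,287])) for r in range(216,272,3)])
for r in (230,245,280,300,330,345):
    u=np.where(b[r])[0]; print(r,u.min(),u.max())
def tool(uv,h): return (ray(c,uv,s["eef_pos"][2]+h)-s["eef_pos"])@T
rows=np.where(b[:,287])[0]; print(rows.min(),rows.max())
print("bottom front edge (h=-7.4)",tool([287,rows.min()-.5],-7.4).round(1))
for r in(257,260,263): print("top front edge",r,tool([287,r],32.6).round(1))
for r in (280,330):
    u=np.where(b[r])[0]; print("sides",tool([[u.min()-.5,r],[u.max()+.5,r]],32.6).round(1))
E
```

```text
[(216, 95), (219, 98), (222, 137), (225, 143), (228, 143), (231, 144), (234, 144), (237, 144), (240, 145), (243, 144), (246, 145), (249, 145), (252, 144), (255, 145), (258, 155), (261, 178), (264, 178), (267, 172), (270, 172)]
230 268 304
245 267 306
280 263 310
300 264 309
330 265 308
345 266 307
221 355
bottom front edge (h=-7.4) [[19.8 -0.1  7.4]]
top front edge 257 [[ 21.6  -0.1 -32.6]]
top front edge 260 [[ 20.5  -0.1 -32.6]]
top front edge 263 [[ 19.4  -0.1 -32.6]]
sides [[ 13.   -8.5 -32.6]
 [ 13.    7.9 -32.6]]
sides [[ -7.1  -8.2 -32.6]
 [ -7.1   7.6 -32.6]]
```

Request:
apply_moves(steps=[[1, 1, -30, 0, 0, 0, 0.42], [1, 1, -30, 0, 0, 0, 0.42], [1, 1, -30, 0, 0, 0, 0.42], [1, 1, -30, 0, 0, 0, 0.42], [1, 1, -30, 0, 0, 0, 0.42]])

```text
time: 5.8
eef_pos: [477.9, 110.0, 168.9]
tcp_rot: [3.119, -0.364, -0.005]
ft_force: [0.7, 0.9, -1.2]
opening: 0.176
finger_force: 59.0
```

```bash
python3 -c "
from h import *
go(473,184,150,-13.2)"
```

```text
t 5.8 at [477.9 110.  168.9] yaw -13.3 tilt 0.21 | shift [-2.17 -7.09  1.88] turn [ 0.002  0.003 -0.002] F [ 0.7  0.9 -1.2] op 0.18
```

Request:
apply_moves(steps=[[1, -2.2, -5.5, 1.9, 0, 0, 0], [1, -2.2, -5.5, 1.9, 0, 0, 0], [1, -2.2, -5.5, 1.9, 0, 0, 0], [1, -2.2, -5.5, 1.9, 0, 0, 0], [1, -2.2, -5.5, 1.9, 0, 0, 0]])

```text
time: 6.3
eef_pos: [471.2, 165.3, 151.4]
tcp_rot: [3.119, -0.366, -0.001]
ft_force: [-0.1, -0.1, -0.7]
opening: 0.177
finger_force: 58.9
```

```bash
cat > nut.py <<'E'
from h import *
import sys
n=sys.argv[1]
s,T=state(); c=cam("wrist");p,d=ctrl.grab_frame("wrist");cv2.imwrite(f"pics/{n}.png",p[:,:,::-1])
h=cv2.cvtColor(p,cv2.COLOR_RGB2HSV);W=cloud(c,d)
b,a,ct=big(mask(p,"red",100)); q=ray(c,np.argwhere(b)[:,::-1],12.5);
print("red ring",a,ct.round(),[np.round(v,1) for v in cv2.minEnclosingCircle(q[:,:2].astype(np.float32))])
near=np.hypot(W[...,0]-532.2,W[...,1]-170)
k=(near<34)&(abs(W[...,2]-35)<3)
b,a,_=big(k.astype(np.uint8));q=ray(c,np.argwhere(b)[:,::-1],36)[:,:2];(x,y),r=cv2.minEnclosingCircle(q.astype(np.float32));el=cv2.fitEllipse(cv2.convexHull(q.astype(np.float32)))
print("rim",round(x,1),round(y,1),"D",round(2*r,1),"ell",np.round(el[0],1),np.round(el[1],1))
g=((h[...,0]>12)&(h[...,0]<30)&(h[...,1]>110)&(near<24)).astype(np.uint8)
b,a,_=big(g);q=ray(c,np.argwhere(b)[:,::-1],32)[:,:2];(x,y),r=cv2.minEnclosingCircle(q.astype(np.float32));print("nut",round(x,1),round(y,1),"D",round(2*r,1))
go(532.2,170,110,-13.2)
E
python3 nut.py w5
```

```text
red ring 1461 [268. 105.] [array([530.8, 170.5]), np.float64(34.3)]
rim 531.2 170.4 D 54.7 ell [531.3 170.4] [54.1 54.1]
nut 531.2 170.0 D 30.1
t 6.35 at [471.4 165.4 151.7] yaw -13.4 tilt 0.05 | shift [ 5.81 -1.86  4.16] turn [ 0.001  0.    -0.004] F [-0.7 -0.6 -0.3] op 0.18
```

View pics/w5.png

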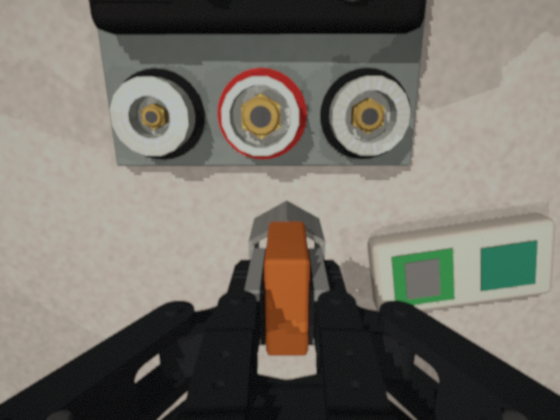

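Red boss is at (261,114) px. Its rim circle fits at (531.2,170.4) with D 54.1 mm, against 54 given. Moving above it now.

Request:
apply_moves(steps=[[1, 5.66, -1.86, 3, 0, 0, 0], [1, 5.66, -1.86, 4.2, 0, 0, 0], [1, 5.66, -1.86, 5.7, 0, 0, 0], [1, 5.66, -1.86, 5.7, 0, 0, 0], [1, 5.66, -1.86, 5.7, 0, 0, 0]])

```text
time: 6.85
eef_pos: [529.3, 172.0, 95.0]
tcp_rot: [3.12, -0.363, -0.002]
ft_force: [0.3, -0.5, -1.1]
opening: 0.177
finger_force: 59.0
```

```bash
python3 -c "
from h import *
go(530.7,170.4,78,-13.2)
p,d=ctrl.grab_frame('wrist');cv2.imwrite('pics/w6.png',p[:,:,::-1])"
```

```text
t 6.85 at [529.3 172.   95. ] yaw -13.3 tilt 0.08 | shift [0.17 0.12 1.7 ] turn [ 0.001  0.001 -0.001] F [ 0.3 -0.5 -1.1] op 0.18
```

View pics/w6.png

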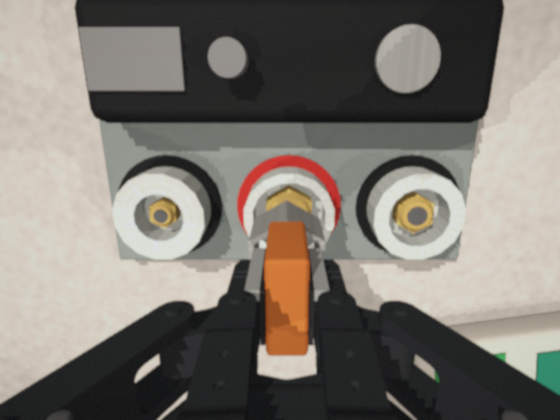

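The spanner at about x=286 px is just left of the ring centre at about 289 px, which agrees with the computed correction.

Request:
apply_moves(steps=[[1, 0.17, 0.12, 0, 0, 0, 0], [1, 0.17, 0.12, 0.8, 0, 0, 0], [1, 0.17, 0.12, 1.6, 0, 0, 0], [1, 0.17, 0.12, 1.6, 0, 0, 0], [1, 0.17, 0.12, 1.6, 0, 0, 0]], grip_force=80)

```text
time: 7.4
eef_pos: [531.3, 170.9, 78.5]
tcp_rot: [3.12, -0.362, -0.001]
ft_force: [-0.6, -0.4, -1.6]
opening: 0.172
finger_force: 81.1
```

```bash
python3 -c "
from h import *
go(530.7,170.4,68,-13.2)"
```

```text
t 7.4 at [531.3 170.9  78.5] yaw -13.2 tilt 0.05 | shift [-0.05  0.06  1.05] turn [ 0.     0.001 -0.001] F [-0.6 -0.4 -1.6] op 0.17
```

Now lowering gently past the rim height (TCP about 73) and onto the nut.

Request:
apply_moves(steps=[[1, -0.04, 0.04, 0.3, 0, 0, 0], [1, -0.04, 0.04, 0.6, 0, 0, 0], [1, -0.04, 0.04, 0.8, 0, 0, 0], [1, -0.04, 0.04, 0.9, 0, 0, 0], [1, -0.04, 0.04, 0.9, 0, 0, 0]])

```text
time: 7.9
eef_pos: [531.1, 170.6, 69.7]
tcp_rot: [3.12, -0.362, -0.0]
ft_force: [0.6, -0.1, -1.3]
opening: 0.176
finger_force: 81.1
```

```bash
python3 -c "
from h import *
go(530.7,170.4,62,-13.2)"
```

```text
t 7.9 at [531.1 170.6  69.7] yaw -13.2 tilt 0.02 | shift [-0.03  0.03  0.77] turn [ 0.     0.    -0.001] F [ 0.6 -0.1 -1.3] op 0.18
```

Inside the well with no contact force (70 < 73.4).

Request:
apply_moves(steps=[[1, -0.02, 0.02, 0.2, 0, 0, 0], [1, -0.02, 0.02, 0.35, 0, 0, 0], [1, -0.02, 0.02, 0.5, 0, 0, 0], [1, -0.02, 0.02, 0.6, 0, 0, 0], [1, -0.02, 0.02, 0.6, 0, 0, 0]])

```text
time: 8.4
eef_pos: [530.9, 170.5, 63.7]
tcp_rot: [3.12, -0.362, -0.0]
ft_force: [0.0, -0.4, -0.7]
opening: 0.175
finger_force: 81.1
```

```bash
python3 -c "
from h import *
go(530.7,170.4,56,-13.2)"
```

```text
t 8.4 at [530.9 170.5  63.7] yaw -13.3 tilt 0.01 | shift [-0.02  0.01  0.77] turn [ 0.     0.    -0.001] F [ 0.  -0.4 -0.7] op 0.17
```

It is over the nut with no resistance. Now I push down to the floor.

Request:
apply_moves(steps=[[1, 0, 0, 0.3, 0, 0, 0], [1, 0, 0, 0.5, 0, 0, 0], [1, 0, 0, 0.7, 0, 0, 0], [1, 0, 0, 0.85, 0, 0, 0], [1, 0, 0, 0.85, 0, 0, 0]])

```text
time: 8.9
eef_pos: [530.9, 170.5, 55.5]
tcp_rot: [3.12, -0.362, 0.0]
ft_force: [-0.6, -0.3, 0.6]
opening: 0.175
finger_force: 81.6
```

```bash
python3 -c "
from h import *
go(530.7,170.4,55,-13.2)"
```

```text
t 8.9 at [530.9 170.5  55.5] yaw -13.2 tilt 0.01 | shift [-0.02  0.01  0.05] turn [ 0.    -0.    -0.001] F [-0.6 -0.3  0.6] op 0.18
```

Request:
apply_moves(steps=[[1, 0, 0, 0.1, 0, 0, 0], [1, 0, 0, 0.15, 0, 0, 0], [1, 0, 0, 0.2, 0, 0, 0], [1, 0, 0, 0.2, 0, 0, 0]])

```text
time: 9.3
eef_pos: [531.1, 170.6, 55.4]
tcp_rot: [3.12, -0.362, 0.001]
ft_force: [-7.0, -2.2, 20.9]
opening: 0.176
finger_force: 85.0
```

```bash
python3 - <<'E'
from h import *
go(530.7,170.4,55,-13.2)
p,d=ctrl.grab_frame('wrist');cv2.imwrite('pics/w7.png',p[:,:,::-1])
p,d=ctrl.grab_frame('top');cv2.imwrite('pics/t7.png',p[:,:,::-1]);c=cam('top');W=cloud(c,d)
for k in('green','yellow'):
    mk=mask(p,k)*(W[...,2]>67)
    b,a,ct=big(mk.astype(np.uint8)); print(k,a,ct.round())
E
```

```text
t 9.3 at [531.1 170.6  55.4] yaw -13.2 tilt 0.06 | shift [-0.03  0.02  0.04] turn [ 0.    -0.001 -0.001] F [-7.  -2.2 20.9] op 0.18
green 179 [401. 242.]
yellow 180 [446. 240.]
```

View pics/w7.png

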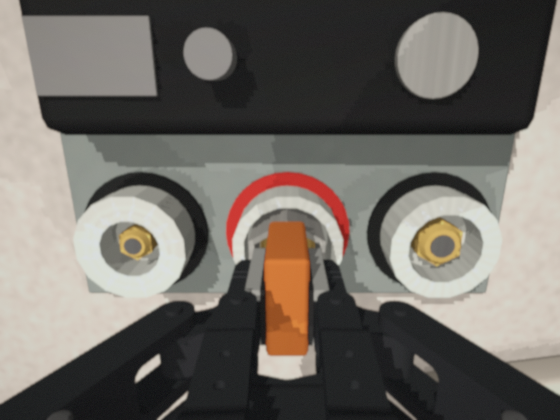

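The orange spanner is inside the red-ringed boss at (287,290) px. It stopped on the floor at TCP z 55.4 mm, the predicted full-depth height, with 21 N of push. The green and yellow spanners have not moved, so I'm handing in.

```bash
python3 -c "
from rig import ctrl
print(ctrl.finish_job())"
```

```text
the job is handed in; nothing more can be done
None
```

The orange (28 mm) spanner is pushed fully down on the red-ringed nut, upright and still gripped; I measured the nut by camera and tried only that spanner, the other two are still standing in the tray, and I never touched the bottle, beaker or meter.

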